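Hang the yellow bin back on the louvered rail

TASK

Hang the yellow bin at the empty left end of the packing station's rail, next to the red bin with a gap of 2 to 6 cm between them, its back against the rail and its hooked lip caught over the rail's top edge. Get in under the lamp without bumping it; lower the bin gently until you feel the lip bear on the rail and only then let go, without dropping it or forcing it down. Leave everything else on the bench where it is.

Things in the scene. Friction and masses are not known exactly. Their poses are not given: they have to be found in the camera images.
- bin: Loose yellow open bin to hang, 0.22 to 0.42 kg. 95 mm deep (x), 100 wide (y), 80 high, walls 4. Origin: centre of underside, z up, front is -x (starts roughly facing the robot, yaw 0 to 0.4), back wall's outer face at x = 47.5. Sides 80 high, stepping down to 45 over the front half; front wall 46 high with a flared grip plate on it. Contents in the rear half, fixed in, 27 high.
- bin_grip (a point): Point at mid thickness and width of the yellow bin's grip plate (8 mm thick, 70 wide, 50 long), at (-63.4, 0, 70.4) mm in the bin's frame, whose axes it has. The plate leans outward 32 degrees from vertical: its mid line runs from (-47, 0, 45) to (-74, 0, 87). Pinch it across the 8 mm, fingers along the plate: tool pointing down and to the bin's +x, 32 degrees from vertical.
- bin_lip (a point): Middle of the slot of the yellow bin's hooked lip, on the bridge's underside that bears on the rail: (52.5, 0, 76) mm in the bin's frame, whose axes it has. Lip 90 mm wide: a 4 mm bridge runs back from the back wall (x = 47.5) to x = 61.5; a 4 mm flange hangs from its end (x = 57.5 to 61.5) down to z = 62. So the slot opens downward, 10 mm wide, 14 deep.
- stand: Fixed stand with rail and lamp, 540 mm wide. Origin: on the bench under the rail's mid plane, mid width; x points away from the robot, z up. Upright aluminium rail strip along y, 6 mm thick (x = -3 to 3), 66 high, 440 long, 27 mm clear behind it to the posts. It is rigid, but clamped at an unreported height: top edge anywhere from z = 120 to 144 mm, to be felt or seen.
- hang_place (a point): Middle of the empty place: on the rail's mid plane, at y = 65 mm in the stand's frame, 132 mm above the bench, the middle of the rail top's range (12 mm either way). Beside it hang a red bin (y = -70) and a green one (-180), of the yellow bin's form; to the left (+y) the rail is free up to the post at y = 220; at hang_place the gap to the red bin is 35 mm. Axes: the stand's.
- lamp (a point): On the underside of the blue lamp hood, in front of hang_place. Hood 75 mm wide (x), 405 long (y), 47 high, its underside 319 mm above the bench. In the stand's frame: x = -146 to -71, y = -245 to 160; arms near its ends lead back to posts behind the rail. A tool upright over the hung bin's grip plate would hit it; one tilted 32 degrees, hand towards the robot, passes under and in front.
- blue_bin: A loose blue bin, the same form as the yellow one, on the bench in the other place. Leave alone. Origin: centre of its underside.
- tape_roll: Loose roll of paper tape lying flat, 104 mm across, 48 mm high. Leave alone. Origin: centre of its underside.
- book: Loose thick white book lying flat, 130 x 200 x 35 mm. Leave alone. Origin: centre of its underside.
- bottle: Loose upright bottle, 64 mm across, 160 mm high. Leave alone. Origin: centre of its underside.
- cup: Loose black cup, 80 mm across, 90 mm high. Leave alone. Origin: centre of its underside.
- scraper: Loose spatula-shaped scraper lying on the bench. Leave alone. Origin: under its middle.

How it is judged:
By the outcome, as a careful person would: the job done as asked, in the order asked, and still so for the second after the job is handed in, with the robot touching nothing.
It also fails if it takes over 38 s, if anything falls off the work surface, if the arm or the gripper's body presses on something with over 40 N, if the wrist force passes 120 N, or if a joint passes its speed limit or range.

ROBOT

A 7-joint arm with a two-finger parallel gripper is mounted at the origin on the work surface. World frame = base frame: x ahead of the robot, y to its left, z up, the work surface at z = 0. Lengths are in m, angles in rad, forces in N, time in s.
With the tool pointing down it reaches from about 0.425 to 0.95 m from the base axis. Payload 4.7 kg.
Tool frame: the origin (TCP) lies between the finger pads, 19 mm behind the fingertips; this is the grasp point; z points along the fingers, y is the line along which they close (so a half turn about z gives the same grasp; the last joint's range is limited). The gripper opens to 85 mm and grips with 20 to 120 N. Pads are 22 mm wide; open, the fingers measure 114 mm over their backs; the gripper's body (76 mm by 85 mm) begins 54 mm behind the grasp point. The pads swing forward as they close: fully open they stand 13 mm farther back than shut.
Start: joints at [-1.269, 0.469, -0.049, 1.532, 0.024, 1.141, -0.082], TCP at [0.219, 0.638, 0.25] pointing down, gripper open.
Joint ranges: [-2.59, 2.59], [-0.33, 1.99], [-1.39, 1.29], [0.1, 2.45], [-1.04, 4.18], [0.21, 1.99], [-2.66, 2.66]. Speed limits (rad/s): [2.57, 2.57, 3.14, 3.14, 3.14, 3.14, 3.14].

INTERFACE

Orientations are given as a rotation vector (axis times angle).
In Python, from cell import bot, cams, ticket gives the robot as it stands. The module is installed in compiled form; this text tells all that it offers.
- The arm moves only by the tool arm_command, never from a script. Its arguments are lists of equal length, an entry for each row: "linear": the shift along the tool's x, y, z in mm, a list of three; "yaw": the turn about the tool's z in rad; "grip": the opening, from 0 (shut) to 1 (fully open). A call has 1 to 10 rows; each row shifts and turns the commanded pose from where the row before left it, along the tool's axes as they then stand; what a row does not reach is not made up. A row lasts 1/10 s, in which the tool goes at most 50 mm and 8.59 degrees, less where a joint would pass 70% of its speed; a pose out of reach is approached as far as the arm can. A call with a gripper value outside its range is refused whole. The fingers move at their own pace and stop on an object; "grip_force" is the grip in N (left out, the last holds). Time passes only in rows, so rows that do not move let the fingers close. It gives the time, the measured TCP pose, the force, the opening and the grip force at its end, in the units of the state.
- bot.observe(): the state, without advancing time (a new reading comes with each control period).
- cams.grab_frame(name): name is "scene" or "top" or "wrist"; returns a dict with "frame" (400x640x3 uint8, blue, green, red), "z_map" (400x640 float32, m along the optical axis (not along the pixel's ray), 0 where there is no reading), "fovy" (degrees; the focal length in pixels is half the picture's height over the tangent of half this angle, whatever the lens; pixels are square), "cx", "cy" (the principal point, pixels), "camera_from_world" (4x4, takes a point from world to camera coordinates); the wrist camera has in their place "mount" (4x4, takes a point from camera to tool coordinates, whose origin is the TCP and whose axes are the flange's). Camera axes: x right, y up, looking along -z (the intrinsics and any distortion apply to the point x, -y, -z); pixel columns grow to the right and rows downward; lengths in m; the calibration is good to about 2 mm. A picture is of the moment at which its call begins: read the wrist's pose just before it.
- ticket.sign_off(): hands the job in; it is judged then, once.
The state is a dict: "time_s": time; "qpos": joint angles; "joint_vel": joint speeds; "joint_torque": joint torques, N m; "eef_pos": TCP position; "orientation": TCP orientation; "wrist_force": force on the tool from outside, world axes, zero at the start; "ft_torque": the same for the moment, N m; "opening": finger opening in m; "grasp_force": force on a finger pad.
Only numpy, scipy, OpenCV 4.12 (cv2) and the standard library are available. Lean on these libraries where they do the work, as an engineer would, in place of code of your own. Each camera call takes 0.05 s, during which the arm holds its last target. There are 200 camera calls.

## Working session

There is one attempt and no reset: what is moved stays moved. The work goes in short steps, Python scripts to look and compute and a tool call to move; the robot and the scene stay as the last step left them, time stands still between calls to the robot, and variables do not carry over. Pictures are saved under pics/ and viewed, at most 10 in all, crops included, and the job is handed in when it is done.

Besides the shell and the picture viewer there is one more tool, called after ">>>" by a JSON object that holds its "fn" and its "kwargs". arm_command: Moves the arm, as the interface text tells. Its arguments: {"type":"object","properties":{"linear":{"type":"array"},"yaw":{"type":"array"},"grip":{"type":"array"},"grip_force":{"type":"number"}},"required":["linear","yaw","grip"]}

```bash
mkdir -p pics
cat > h.py <<'E'
import numpy as np, cv2
from scipy.spatial.transform import Rotation as R
from cell import bot, cams
def grab(n, save=None):
    s=bot.observe(); f=cams.grab_frame(n)
    if save: cv2.imwrite('pics/'+save+'.png', f['frame'])
    if n=='wrist':
        T=np.eye(4);T[:3,:3]=R.from_rotvec(s['orientation']).as_matrix();T[:3,3]=s['eef_pos']
        W=T@np.array(f['mount'])
    else: W=np.linalg.inv(f['camera_from_world'])
    f['W']=W; return f
def cloud(f):
    z=f['z_map'];h,w=z.shape;F=h/2/np.tan(np.radians(f['fovy'])/2)
    u,v=np.meshgrid(np.arange(w),np.arange(h))
    P=np.stack([(u-f['cx'])/F*z,-(v-f['cy'])/F*z,-z,np.ones_like(z)],-1)@f['W'].T
    P=P[...,:3].copy();P[z==0]=np.nan
    return P
E
python3 - <<'E'
from h import *
s=bot.observe();print(s)
import pickle
D={}
for n in ('scene','top','wrist'):
    f=grab(n,n+'0');D[n]=f;print(n,[k for k in f],f['fovy'],f['cx'],f['cy'],f['W'].round(3).tolist())
pickle.dump(D,open('d0.pkl','wb'))
E
```

```text
{'time_s': 0.0, 'qpos': array([-1.26885486,  0.46944378, -0.0486371 ,  1.53369563,  0.02411039,
        1.14104345, -0.08232904]), 'joint_vel': array([-0.00149692,  0.00063982, -0.00079375, -0.00027173,  0.0006621 ,
       -0.00174156,  0.00081373]), 'joint_torque': array([-2.59191120e-04, -5.10300314e+01, -4.68632905e-02, -2.37724990e+01,
        1.06506617e-02,  7.32944260e-03, -3.40164036e-06]), 'eef_pos': array([0.21905197, 0.63787262, 0.24895925]), 'orientation': array([-0.51720484, -3.09845658,  0.00312   ]), 'wrist_force': array([-0.54186219,  1.08514783,  0.00169048]), 'ft_torque': array([-0.0062935 , -0.02301144, -0.05475767]), 'grasp_force': 0.0, 'opening': 0.08551270988795807}
scene ['frame', 'z_map', 'fovy', 'cx', 'cy', 'camera_from_world', 'W'] 55.58385172576189 321.0514735426035 194.33111936104788 [[0.523, -0.634, 0.57, 1.234], [0.852, 0.382, -0.357, -0.465], [0.009, 0.673, 0.74, 1.161], [0.0, 0.0, 0.0, 1.0]]
top ['frame', 'z_map', 'fovy', 'cx', 'cy', 'camera_from_world', 'W'] 42.727600584160754 318.47210757366565 197.71045265686027 [[-0.0, 0.99, -0.14, 0.318], [-1.0, -0.001, -0.002, -0.027], [-0.002, 0.14, 0.99, 1.613], [0.0, 0.0, 0.0, 1.0]]
wrist ['frame', 'z_map', 'fovy', 'cx', 'cy', 'mount', 'W'] 63.526451935782994 323.77217327639147 203.5569631130049 [[0.325, -0.914, -0.244, 0.157], [0.946, 0.313, 0.086, 0.66], [-0.002, -0.259, 0.966, 0.373], [0.0, 0.0, 0.0, 1.0]]
```

View pics/scene0.png

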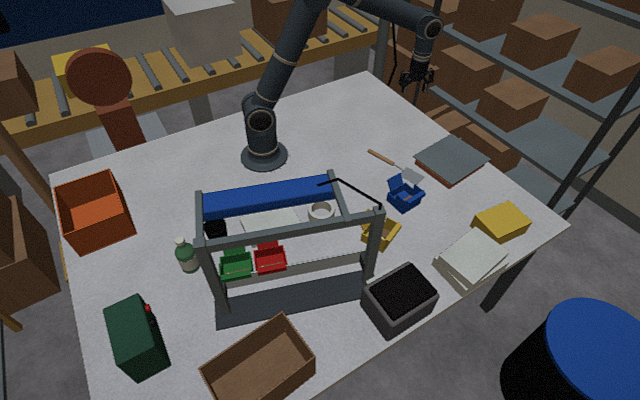

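View pics/top0.png

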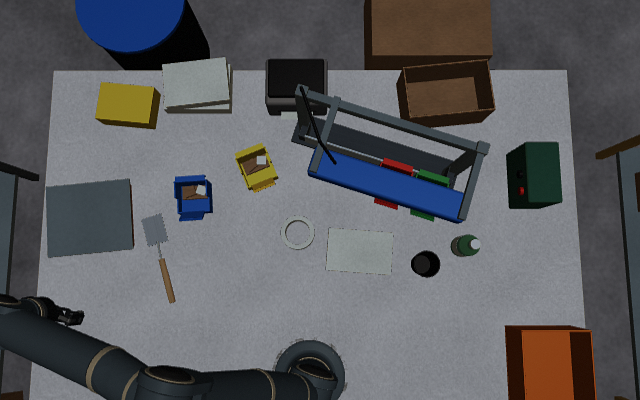

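The scene picture shows the stand, with the green and red bins hanging at (235,263) and (270,258). The top view shows the yellow bin at (257,168), the blue bin at (193,197) and the lamp hood running from (313,168) to (462,212), so the stand is yawed. There is also a black rod near its left end, from (300,88) to (335,162).

Run:
```python
from h import *
import pickle
D=pickle.load(open('d0.pkl','rb'))
for n,box in (('top',(225,135,290,200)),('scene',(355,210,410,255))):
    f=D[n];P=cloud(f);hsv=cv2.cvtColor(f['frame'],cv2.COLOR_BGR2HSV)
    x0,y0,x1,y1=box
    m=np.zeros(P.shape[:2],bool);m[y0:y1,x0:x1]=1
    my=m&(hsv[...,0]>18)&(hsv[...,0]<35)&(hsv[...,1]>110)&(P[...,2]>.008)&(P[...,2]<.12)
    q=P[my];print(n,'yellow',len(q),q.mean(0).round(3),q.min(0).round(3),q.max(0).round(3))
    r=cv2.minAreaRect((q[:,:2]*1000).astype(np.float32));print(r)
    np.save('y_'+n+'.npy',q)
    # lamp
    mb=(hsv[...,0]>100)&(hsv[...,0]<130)&(hsv[...,1]>120)&(P[...,2]>.34)&(P[...,2]<.39)&(P[...,0]<1.2)
    q=P[mb];print('lamp',len(q),q.mean(0).round(3),cv2.minAreaRect((q[:,:2]*1000).astype(np.float32)),np.percentile(q[:,2],[5,50,95]).round(3))
    # rail: points z .08-.16
    print('bench z',np.nanmedian(P[(P[...,2]<.03)&(P[...,0]<1)&(P[...,0]>.3)][:,2]))
    # lamp long edges/back posts: print dark rod
f=D['top'];P=cloud(f)
for (u,v) in [(300,88),(310,110),(320,132),(328,150),(335,162),(335,102),(485,148),(308,130),(300,140),(320,150),(323,130),(330,108),(355,150),(365,152),(345,143),(330,138)]:
    print((u,v),P[v,u].round(3))
f=D['scene'];P=cloud(f)
print('scene')
for (u,v) in [(318,184),(335,180),(350,188),(380,208),(300,262),(315,259),(330,257),(345,255),(360,253),(360,258),(345,261),(330,264)]:
    print((u,v),P[v,u].round(3))
top=D['top']['frame'];a=cv2.resize(top[120:220,215:375],None,fx=4,fy=4,interpolation=cv2.INTER_CUBIC)
sc=D['scene']['frame'];b=cv2.resize(sc[165:295,185:425],None,fx=800/240,fy=800/240,interpolation=cv2.INTER_CUBIC)
cv2.imwrite('pics/c_top.png',a);cv2.imwrite('pics/c_sc.png',b)
```

```text
top yellow 722 [0.636 0.173 0.057] [0.552 0.107 0.008] [0.706 0.233 0.095]
((627.4892578125, 167.04296875), (139.40240478515625, 99.55867767333984), 22.90009307861328)
lamp 4548 [ 0.526 -0.198  0.364] ((448.7428894042969, 136.44622802734375), (265.7510681152344, 1033.6279296875), 13.5503568649292) [0.357 0.364 0.369]
bench z -0.0015981279807815163
scene yellow 423 [0.651 0.167 0.052] [0.556 0.101 0.009] [0.709 0.227 0.088]
((629.7478637695312, 161.78329467773438), (138.05633544921875, 105.05911254882812), 23.638219833374023)
lamp 3100 [ 0.539 -0.21   0.362] ((313.07781982421875, 81.22216796875), (432.9005432128906, 1049.7686767578125), 28.167064666748047) [0.345 0.365 0.368]
bench z -0.0018444135415447427
(300, 88) [0.758 0.02  0.413]
(310, 110) [ 0.703 -0.004  0.413]
(320, 132) [ 0.757 -0.029  0.016]
(328, 150) [ 0.615 -0.048  0.365]
(335, 162) [ 0.583 -0.066  0.369]
(335, 102) [ 0.733 -0.066  0.384]
(485, 148) [ 0.614 -0.432  0.389]
(308, 130) [0.74  0.008 0.101]
(300, 140) [0.732 0.036 0.01 ]
(320, 150) [ 0.611 -0.028  0.38 ]
(323, 130) [ 0.663 -0.036  0.377]
(330, 108) [ 0.718 -0.053  0.382]
(355, 150) [ 0.699 -0.141  0.009]
(365, 152) [ 0.692 -0.173  0.01 ]
(345, 143) [ 0.72  -0.109  0.016]
(330, 138) [ 0.738 -0.061  0.012]
scene
(318, 184) [ 0.585 -0.069  0.37 ]
(335, 180) [ 0.622 -0.036  0.402]
(350, 188) [nan nan nan]
(380, 208) [0.768 0.011 0.398]
(300, 262) [ 0.652 -0.175  0.131]
(315, 259) [ 0.671 -0.131  0.138]
(330, 257) [ 0.687 -0.085  0.134]
(345, 255) [ 0.703 -0.038  0.129]
(360, 253) [0.718 0.011 0.122]
(360, 258) [0.722 0.01  0.099]
(345, 261) [ 0.703 -0.036  0.093]
(330, 264) [ 0.688 -0.085  0.095]
```

View pics/c_sc.png

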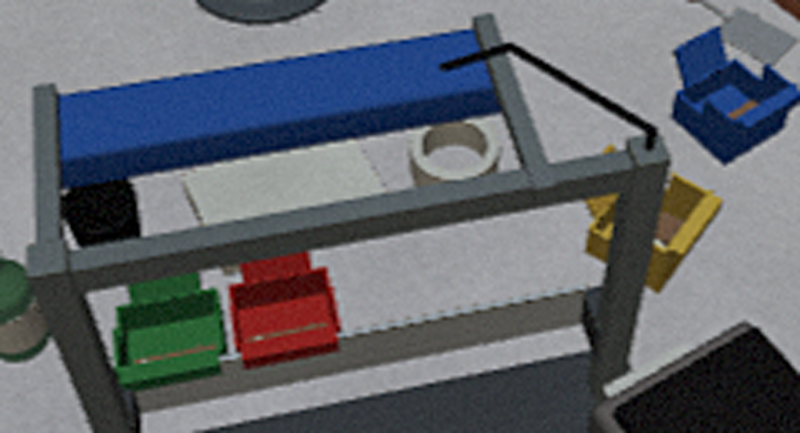

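View pics/c_top.png

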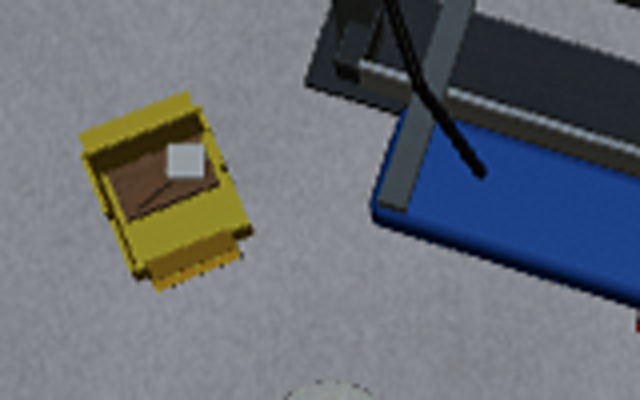

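The tool points straight down and the moves only shift it or yaw it, so I first need to know what happens to its tilt at the edge of reach. I'll raise it and swing it into free air towards the bin.

>>> {"fn": "arm_command", "kwargs": {"linear": [[-45,0,-20],[-45,0,-20],[-45,0,-20],[-45,0,-20],[-45,0,-20],[-45,0,-20],[-45,0,-20],[-45,0,-20],[-45,0,-20],[-45,0,-20]], "yaw": [0.07,0.07,0.07,0.07,0.07,0.07,0.07,0.07,0.07,0.07], "grip": [1,1,1,1,1,1,1,1,1,1]}}

```text
time_s: 1.15
eef_pos: [0.5723, 0.3716, 0.4502]
orientation: [-1.552, -2.731, 0.001]
wrist_force: [-0.2, 0.4, -0.1]
opening: 0.0854
grasp_force: 0.0
```

Run:
```python
from h import *
s=bot.observe();print(s['time_s'],s['eef_pos'].round(4),s['orientation'].round(4),s['qpos'].round(3));print(R.from_rotvec(s['orientation']).as_matrix().round(3))
```

```text
1.15 [0.5723 0.3716 0.4502] [-1.552e+00 -2.731e+00  1.000e-03] [-0.785  0.399  0.231  1.208 -0.089  1.545 -0.032]
[[-0.512  0.859 -0.001]
 [ 0.859  0.512 -0.   ]
 [ 0.    -0.001 -1.   ]]
```

>>> {"fn": "arm_command", "kwargs": {"linear": [[0,35,-35],[0,35,-35],[0,35,-35],[0,35,-35],[0,35,-35]], "yaw": [0,0,0,0,0], "grip": [1,1,1,1,1]}}

```text
time_s: 1.65
eef_pos: [0.6832, 0.4385, 0.5715]
orientation: [1.535, 2.706, 0.087]
wrist_force: [0.0, -0.2, -1.3]
opening: 0.0854
grasp_force: 0.0
```

Run:
```python
from h import *
s=bot.observe();print(s['time_s'],s['eef_pos'].round(4),s['orientation'].round(4),s['qpos'].round(3));print(R.from_rotvec(s['orientation']).as_matrix().round(3))
```

```text
1.65 [0.6832 0.4385 0.5715] [1.5355 2.7064 0.0868] [-0.676  0.755  0.27   0.348 -0.207  1.985 -0.035]
[[-0.513  0.857  0.052]
 [ 0.858  0.512  0.034]
 [ 0.003  0.063 -0.998]]
```

>>> {"fn": "arm_command", "kwargs": {"linear": [[0,-35,35],[0,0,0],[0,0,0]], "yaw": [0,0,0], "grip": [1,1,1]}}

```text
time_s: 1.95
eef_pos: [0.6659, 0.4293, 0.5533]
orientation: [1.54, 2.708, 0.083]
wrist_force: [-0.1, 0.2, 1.9]
opening: 0.0853
grasp_force: 0.0
```

Run:
```python
from h import *
s=bot.observe();print(s['time_s'],s['eef_pos'].round(4),s['orientation'].round(4),s['qpos'].round(3));print(R.from_rotvec(s['orientation']).as_matrix().round(3))
```

```text
1.95 [0.6659 0.4293 0.5533] [1.5399 2.7076 0.0827] [-0.717  0.656  0.279  0.577 -0.183  1.863 -0.02 ]
[[-0.511  0.858  0.049]
 [ 0.859  0.51   0.033]
 [ 0.004  0.059 -0.998]]
```

The reach limit tilts the tool outward, and it keeps that tilt when it comes back. That gives me a way to get the 32° tilt, but only in the arm's radial direction. So I'll do it in three steps:
1. With the upright tool, re-yaw the bin on the bench to match the stand.
2. Tilt the tool along the stand's azimuth.
3. Pick by the grip plate and hang the bin, keeping that orientation throughout.

```bash
cat >> h.py <<'E'
import json
def plan(target, yaw, n, grip=1):
    s=bot.observe();p=s['eef_pos'];M=R.from_rotvec(s['orientation'])
    d=(np.array(target)-p)/n; L=[]
    for i in range(n):
        L.append((M.inv().apply(d)*1000).round(1).tolist()); M=M*R.from_euler('z',round(yaw/n,4))
    print(json.dumps({'linear':L,'yaw':[round(yaw/n,4)]*n,'grip':[grip]*n}));return M
E
python3 - <<'E'
from h import *
plan([.655,.19,.31],-1.43,10)
E
```

```text
{"linear": [[-20.1, -14.6, 23.4], [-17.8, -17.3, 23.4], [-15.2, -19.7, 23.4], [-12.2, -21.6, 23.4], [-9.0, -23.1, 23.4], [-5.6, -24.2, 23.4], [-2.1, -24.7, 23.4], [1.4, -24.8, 23.4], [4.9, -24.3, 23.4], [8.4, -23.4, 23.4]], "yaw": [-0.143, -0.143, -0.143, -0.143, -0.143, -0.143, -0.143, -0.143, -0.143, -0.143], "grip": [1, 1, 1, 1, 1, 1, 1, 1, 1, 1]}
```

>>> {"fn": "arm_command", "kwargs": {"linear": [[-20,-15,23],[-18,-17,23],[-15,-20,23],[-12,-22,23],[-9,-23,23],[-6,-24,23],[-2,-25,23],[1,-25,23],[5,-24,23],[8,-23,23]], "yaw": [-0.143,-0.143,-0.143,-0.143,-0.143,-0.143,-0.143,-0.143,-0.143,-0.143], "grip": [0.5,0.5,0.5,0.5,0.5,0.5,0.5,0.5,0.5,0.5]}}

```text
time_s: 2.95
eef_pos: [0.659, 0.1904, 0.3188]
orientation: [-0.613, 3.014, 0.039]
wrist_force: [0.5, -0.2, 0.6]
opening: 0.0426
grasp_force: 0.0
```

```bash
cat >> h.py <<'E'
def yellow(f,P,zmin=.01,zmax=.14):
    hsv=cv2.cvtColor(f['frame'],cv2.COLOR_BGR2HSV)
    return (hsv[...,0]>18)&(hsv[...,0]<36)&(hsv[...,1]>100)&(P[...,2]>zmin)&(P[...,2]<zmax)&(P[...,0]>.4)&(P[...,0]<.8)&(P[...,1]>-.1)&(P[...,1]<.35)
def st():
    s=bot.observe();print(round(s['time_s'],2),s['eef_pos'].round(4),'q',s['qpos'].round(3),'open',round(s['opening'],4),'F',s['wrist_force'].round(1));M=R.from_rotvec(s['orientation']).as_matrix();print('x',M[:,0].round(3),'y',M[:,1].round(3),'z',M[:,2].round(3));return s,M
E
python3 - <<'E'
from h import *
st()
f=grab('wrist','w1');P=cloud(f);m=yellow(f,P);q=P[m]
print(m.sum(),q.min(0).round(3),q.max(0).round(3),cv2.minAreaRect((q[:,:2]*1000).astype(np.float32)))
t=q[(q[:,2]>.072)];print(len(t),cv2.minAreaRect((t[:,:2]*1000).astype(np.float32)),np.percentile(t[:,2],[50,90,98]))
E
```

```text
2.95 [0.659  0.1904 0.3188] q [-0.354  0.408  0.026  1.47  -0.029  1.195  1.651] open 0.0426 F [ 0.5 -0.2  0.6]
x [-0.918 -0.389 -0.069] y [-0.391  0.92   0.011] z [ 0.059  0.038 -0.998]
5644 [0.55  0.102 0.01 ] [0.707 0.229 0.091] ((626.72216796875, 162.13412475585938), (137.7056884765625, 99.35609436035156), 22.753347396850586)
2948 ((626.835693359375, 162.00091552734375), (137.5785369873047, 99.34954071044922), 23.063743591308594) [0.08024693 0.08805283 0.08958115]
```

View pics/w1.png

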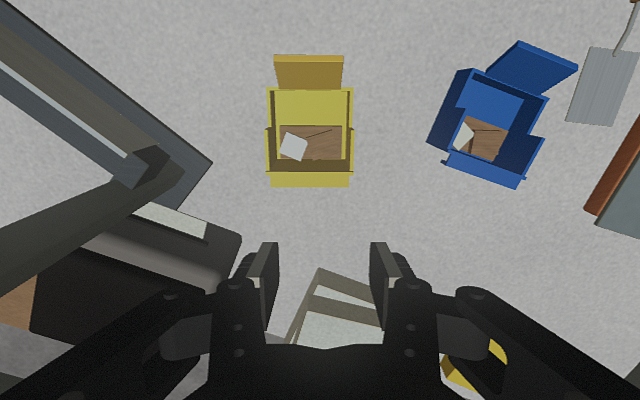

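The wrist view shows the yellow bin clear of its neighbours at (310,120). From the depth it is about 99 mm wide at yaw 0.40, as expected. I'll go down onto its left side wall.

>>> {"fn": "arm_command", "kwargs": {"linear": [[8,10,40],[8,10,42],[6,8,44],[4,3,44],[0,0,44],[0,0,44],[0,0,0]], "yaw": [0,0,0,0,0,0,0], "grip": [0.5,0.5,0.5,0.5,0.5,0.5,0.5]}}

```text
time_s: 3.7
eef_pos: [0.6329, 0.2182, 0.0524]
orientation: [-0.606, 3.03, 0.036]
wrist_force: [-0.7, -0.0, -0.5]
opening: 0.0425
grasp_force: 0.0
```

Run:
```python
from h import *
st()
```

```text
3.7 [0.6329 0.2182 0.0524] q [-0.392  0.646  0.004  1.743 -0.024  0.698  1.594] open 0.0425 F [-0.7 -0.  -0.5]
x [-0.922 -0.384 -0.055] y [-0.385  0.923  0.013] z [ 0.045  0.033 -0.998]
```

>>> {"fn": "arm_command", "kwargs": {"linear": [[0,0,0],[0,0,0],[0,0,0],[0,0,0],[0,0,-12]], "yaw": [0,0,0,0,0], "grip": [0,0,0,0,0], "grip_force": 40}}

```text
time_s: 4.2
eef_pos: [0.6321, 0.2173, 0.0688]
orientation: [-0.606, 3.025, 0.037]
wrist_force: [-0.3, 0.0, -2.2]
opening: 0.0034
grasp_force: 39.4
```

Run:
```python
from h import *
s,M=st()
# stand from earlier pics
import pickle
D=pickle.load(open('d0.pkl','rb'));f=D['scene'];P=cloud(f)
# rail candidates: points between left bin and post, z .07-.15
th=np.radians(-19.5);ex=np.array([np.cos(th),np.sin(th)]);ey=np.array([-ex[1],ex[0]])
m=np.zeros(P.shape[:2],bool);m[245:275,285:362]=1
q=P[m&(P[...,2]>.085)&(P[...,2]<.15)]
for it in range(3):
    A=np.polyfit(q[:,1],q[:,0],1);r=q[:,0]-np.polyval(A,q[:,1]);q=q[abs(r)<.01]
print('back face x=a*y+b',A,'yaw',np.degrees(-np.arctan(A[0])),len(q),r.std(),q[:,1].min(),q[:,1].max(),np.percentile(q[:,2],[90,95,99]))
for n in('top','scene'):
    f=D[n];P=cloud(f);hsv=cv2.cvtColor(f['frame'],cv2.COLOR_BGR2HSV)
    mb=(hsv[...,0]>100)&(hsv[...,0]<130)&(hsv[...,1]>140)&(P[...,2]>.35)&(P[...,2]<.38)&(P[...,0]<.75)&(P[...,0]>.35)&(P[...,1]<.03)&(P[...,1]>-.5)
    mb=cv2.morphologyEx(mb.astype(np.uint8),cv2.MORPH_OPEN,np.ones((3,3)))>0
    q=P[mb];print(n,len(q),cv2.minAreaRect((q[:,:2]*1000).astype(np.float32)))
```

```text
4.2 [0.6321 0.2173 0.0688] q [-0.392  0.621  0.005  1.743 -0.024  0.718  1.595] open 0.0034 F [-0.3  0.  -2.2]
x [-0.921 -0.384 -0.06 ] y [-0.385  0.923  0.012] z [ 0.05   0.034 -0.998]
back face x=a*y+b [0.32784242 0.71520481] yaw -18.151338252361224 748 0.002128920421964373 -0.22633870655895727 0.013692555710497212 [0.13371751 0.13549978 0.13816025]
top 4357 ((530.303466796875, -198.20570373535156), (392.97265625, 76.51890563964844), 71.74996185302734)
scene 2736 ((533.83837890625, -204.82699584960938), (363.33624267578125, 77.9112319946289), 72.44278717041016)
```

The side wall is held and the bin has lifted a little. The rail and lamp fits agree on a stand yaw of about -18.1°, so I'll turn the bin to that and move it outward.

Run:
```python
from h import *
plan([.70,.20,.072],.712,6,0)
```

```text
{"linear": [[-9.4, -7.0, -0.1], [-10.1, -5.9, -0.1], [-10.7, -4.6, -0.1], [-11.2, -3.3, -0.1], [-11.5, -2.0, -0.1], [-11.7, -0.6, -0.1]], "yaw": [0.1187, 0.1187, 0.1187, 0.1187, 0.1187, 0.1187], "grip": [0, 0, 0, 0, 0, 0]}
```

>>> {"fn": "arm_command", "kwargs": {"linear": [[-9,-7,0],[-10,-6,0],[-11,-5,0],[-11,-3,0],[-11,-2,0],[-12,-1,0],[0,0,5],[0,0,4]], "yaw": [0.119,0.119,0.119,0.119,0.119,0.119,0,0], "grip": [0,0,0,0,0,0,0,0]}}

```text
time_s: 5.0
eef_pos: [0.7005, 0.2001, 0.063]
orientation: [0.485, 3.056, 0.066]
wrist_force: [0.1, 2.3, 12.3]
opening: 0.0039
grasp_force: 47.2
```

Run:
```python
from h import *
st()
```

```text
5.0 [0.7005 0.2001 0.063 ] q [-0.453  0.714  0.188  1.596 -0.198  0.79   1.078] open 0.0039 F [ 0.1  2.3 12.3]
x [-0.95   0.31  -0.039] y [0.308 0.95  0.05 ] z [ 0.053  0.035 -0.998]
```

>>> {"fn": "arm_command", "kwargs": {"linear": [[0,0,2],[0,0,0],[0,0,-20],[0,0,-45],[0,0,-50],[0,0,-50],[20,0,-40]], "yaw": [0,0,0,0,0,0,0], "grip": [0.5,0.5,0.5,0.5,0.5,0.5,0.5]}}

```text
time_s: 5.7
eef_pos: [0.6722, 0.197, 0.2671]
orientation: [0.493, 3.053, 0.066]
wrist_force: [1.0, 0.4, 0.3]
opening: 0.0427
grasp_force: 0.0
```

Run:
```python
from h import *
st()
f=grab('wrist','w2');P=cloud(f);m=yellow(f,P);q=P[m]
print(m.sum(),q.min(0).round(3),q.max(0).round(3),cv2.minAreaRect((q[:,:2]*1000).astype(np.float32)))
t=q[(q[:,2]>.072)];print(len(t),cv2.minAreaRect((t[:,:2]*1000).astype(np.float32)),np.percentile(t[:,2],[50,90,98]))
plan([.52,-.20,.62],1.57,11,1)
```

```text
5.7 [0.6722 0.197  0.2671] q [-0.502  0.472  0.239  1.506 -0.139  1.116  1.016] open 0.0427 F [1.  0.4 0.3]
x [-0.948  0.316 -0.041] y [0.314 0.948 0.05 ] z [ 0.055  0.034 -0.998]
7452 [0.58  0.102 0.01 ] [0.735 0.225 0.091] ((656.0838623046875, 165.37730407714844), (99.71491241455078, 138.47984313964844), 71.87737274169922)
3581 ((656.0838623046875, 165.37730407714844), (99.71491241455078, 138.47984313964844), 71.87737274169922) [0.08025597 0.08797074 0.08953274]
{"linear": [[0.2, -37.0, -33.6], [-5.0, -36.6, -33.6], [-10.2, -35.6, -33.6], [-15.2, -33.7, -33.6], [-19.8, -31.3, -33.6], [-24.0, -28.1, -33.6], [-27.8, -24.4, -33.6], [-31.0, -20.2, -33.6], [-33.5, -15.6, -33.6], [-35.4, -10.7, -33.6], [-36.6, -5.5, -33.6]], "yaw": [0.1427, 0.1427, 0.1427, 0.1427, 0.1427, 0.1427, 0.1427, 0.1427, 0.1427, 0.1427, 0.1427], "grip": [1, 1, 1, 1, 1, 1, 1, 1, 1, 1, 1]}
```

The bin now sits at yaw -18.1° with its origin at (0.663, 0.163). Next I'll climb first, then swing over the stand.

>>> {"fn": "arm_command", "kwargs": {"linear": [[12,0,-48],[12,0,-48],[10,-10,-47],[8,-15,-46],[8,-20,-45],[0,-30,-40]], "yaw": [0.143,0.143,0.143,0.143,0.143,0.143], "grip": [1,1,1,1,1,1]}}

```text
time_s: 6.35
eef_pos: [0.5572, 0.1697, 0.533]
orientation: [1.733, 2.592, 0.09]
wrist_force: [0.2, 0.2, 1.0]
opening: 0.0854
grasp_force: 0.0
```

Run:
```python
from h import *
st()
plan([.48,-.21,.72],.714,9,1)
```

```text
6.35 [0.5572 0.1697 0.533 ] q [-0.699  0.178  0.423  1.332 -0.092  1.588  0.104] open 0.0854 F [0.2 0.2 1. ]
x [-0.382  0.924  0.013] y [0.923 0.381 0.06 ] z [ 0.051  0.035 -0.998]
{"linear": [[-35.4, -22.7, -22.7], [-37.1, -19.9, -22.7], [-38.6, -16.9, -22.7], [-39.8, -13.7, -22.7], [-40.7, -10.6, -22.7], [-41.5, -7.3, -22.7], [-41.9, -4.0, -22.7], [-42.1, -0.7, -22.7], [-42.0, 2.7, -22.7]], "yaw": [0.0793, 0.0793, 0.0793, 0.0793, 0.0793, 0.0793, 0.0793, 0.0793, 0.0793], "grip": [1, 1, 1, 1, 1, 1, 1, 1, 1]}
```

>>> {"fn": "arm_command", "kwargs": {"linear": [[-35,-23,-23],[-37,-20,-23],[-39,-17,-23],[-40,-14,-23],[-41,-11,-23],[-41,-7,-23],[-42,-4,-23],[-42,-1,-23],[-42,3,-23]], "yaw": [0.079,0.079,0.079,0.079,0.079,0.079,0.079,0.079,0.079], "grip": [1,1,1,1,1,1,1,1,1]}}

```text
time_s: 7.25
eef_pos: [0.4845, -0.1936, 0.7041]
orientation: [2.504, 1.874, 0.093]
wrist_force: [-1.0, -0.3, 0.5]
opening: 0.0856
grasp_force: 0.0
```

Run:
```python
from h import *
st()
```

```text
7.25 [ 0.4845 -0.1936  0.7041] q [-0.093  0.162  0.555  0.976 -0.144  1.984  0.107] open 0.0856 F [-1.  -0.3  0.5]
x [0.281 0.959 0.04 ] y [ 0.958 -0.283  0.046] z [ 0.056  0.025 -0.998]
```

>>> {"fn": "arm_command", "kwargs": {"linear": [[0,0,-40],[0,0,-40],[0,0,-40],[0,0,-40]], "yaw": [0,0,0,0], "grip": [1,1,1,1]}}

```text
time_s: 7.65
eef_pos: [0.4639, -0.1812, 0.7568]
orientation: [2.416, 1.837, 0.19]
wrist_force: [-1.1, -0.5, 0.0]
opening: 0.0849
grasp_force: 0.0
```

Run:
```python
from h import *
st()
```

```text
7.65 [ 0.4639 -0.1812  0.7568] q [ 0.087  0.102  0.281  0.905 -0.089  1.986  0.051] open 0.0849 F [-1.1 -0.5  0. ]
x [0.264 0.964 0.039] y [ 0.951 -0.267  0.155] z [ 0.159 -0.004 -0.987]
```

>>> {"fn": "arm_command", "kwargs": {"linear": [[-10,20,-44],[-10,20,-44],[-10,20,-44],[-5,20,-44],[0,20,-45],[0,20,-45]], "yaw": [0,0,0,0,0,0], "grip": [1,1,1,1,1,1]}}

```text
time_s: 8.25
eef_pos: [0.4782, -0.216, 0.852]
orientation: [2.253, 1.705, 0.352]
wrist_force: [-0.6, -0.3, -0.1]
opening: 0.0853
grasp_force: 0.0
```

Run:
```python
from h import *
st()
```

```text
8.25 [ 0.4782 -0.216   0.852 ] q [ 0.235  0.161  0.216  0.618 -0.125  1.986  0.093] open 0.0853 F [-0.6 -0.3 -0.1]
x [0.269 0.963 0.018] y [ 0.891 -0.256  0.375] z [ 0.365 -0.085 -0.927]
```

>>> {"fn": "arm_command", "kwargs": {"linear": [[-22,20,-40],[-22,20,-40],[-22,20,-40]], "yaw": [0,0,0], "grip": [1,1,1]}}

```text
time_s: 8.55
eef_pos: [0.4533, -0.27, 0.8923]
orientation: [2.174, 1.64, 0.413]
wrist_force: [0.8, -0.2, -0.8]
opening: 0.0855
grasp_force: 0.0
```

Run:
```python
from h import *
st()
```

```text
8.55 [ 0.4533 -0.27    0.8923] q [ 0.479  0.188  0.076  0.49  -0.157  1.986  0.173] open 0.0855 F [ 0.8 -0.2 -0.8]
x [0.274 0.962 0.003] y [ 0.849 -0.243  0.47 ] z [ 0.453 -0.126 -0.883]
```

>>> {"fn": "arm_command", "kwargs": {"linear": [[-15,20,-43],[-15,20,-43]], "yaw": [0,0], "grip": [1,1]}}

```text
time_s: 8.75
eef_pos: [0.4306, -0.2867, 0.921]
orientation: [2.122, 1.593, 0.447]
wrist_force: [-0.4, 0.2, -0.7]
opening: 0.0853
grasp_force: 0.0
```

Run:
```python
from h import *
st()
```

```text
8.75 [ 0.4306 -0.2867  0.921 ] q [ 0.575  0.188  0.03   0.423 -0.18   1.986  0.201] open 0.0853 F [-0.4  0.2 -0.7]
x [ 0.282  0.959 -0.009] y [ 0.815 -0.234  0.53 ] z [ 0.507 -0.157 -0.848]
```

The tool is now tilted 32.0° at azimuth -17.2°, close to the stand's. Before coming down I'll fit a simple planar arm model to check that the pick and hang poses stay within joint ranges at this tilt.

Run:
```python
import numpy as np
from scipy.optimize import least_squares
D=np.array([(.674,.249,.469,1.534,1.141),(.682,.450,.399,1.208,1.545),(.812,.5715,.755,.348,1.985),(.792,.553,.656,.577,1.863),(.686,.319,.408,1.470,1.195),(.669,.0524,.646,1.743,.698),(.7285,.063,.714,1.596,.79),(.7005,.267,.472,1.506,1.116),(.582,.533,.178,1.332,1.588),(.522,.704,.162,.976,1.984),(.498,.7568,.102,.905,1.986),(.5247,.852,.161,.618,1.986),(.5276,.8923,.188,.49,1.986),(.517,.921,.188,.423,1.986)])
def fk(p,q2,q4,q6):
    h,L1,o1,L2,o2,L3=p
    e=lambda a:np.array([np.sin(a),np.cos(a)])
    return np.array([0*q2,h+0*q2])+L1*e(q2)+o1*e(q2+np.pi/2)+L2*e(q2+q4)+o2*e(q2+q4+np.pi/2)+L3*e(q2+q4+q6)
f=lambda p:(fk(p,*D[:,2:].T)-D[:,:2].T).ravel()
s=least_squares(f,[.3,.35,0,.35,0,.25],loss='soft_l1',f_scale=.01);print(s.x.round(3),f(s.x).round(3))
for r,z in [(.63,.07),(.63,.17),(.7,.07),(.75,.07),(.60,.13),(.6,.15),(.63,.15)]:
    S=np.pi-.56
    t=least_squares(lambda q:fk(s.x,q[0],q[1],S-q[0]-q[1])-[r,z],[.5,1.7],bounds=([-.33,.1],[1.99,2.6]))
    print(r,z,t.x.round(2),'q6',round(S-t.x.sum(),2),t.cost)
```

```text
[ 0.239  0.549  0.005  0.468 -0.003  0.28 ] [ 0.004  0.001 -0.001 -0.     0.002  0.003 -0.006 -0.002 -0.001  0.
 -0.002 -0.002 -0.     0.001  0.004 -0.001 -0.002 -0.004  0.004  0.003
 -0.005 -0.003 -0.003 -0.005  0.004  0.003  0.003  0.002]
0.63 0.07 [0.49 2.17] q6 -0.08 1.6167771478453212e-19
0.63 0.17 [0.31 2.12] q6 0.15 2.794904643432698e-26
0.7 0.07 [0.56 2.01] q6 0.01 5.413556781239848e-16
0.75 0.07 [0.62 1.89] q6 0.07 2.022779309841641e-24
0.6 0.13 [0.34 2.21] q6 0.03 3.9039387208559457e-19
0.6 0.15 [0.31 2.2 ] q6 0.08 1.2333895520463998e-20
0.63 0.15 [0.35 2.13] q6 0.1 2.8066774175373837e-24
```

```bash
cat > ik.py <<'E'
import numpy as np
from scipy.optimize import least_squares
from scipy.spatial.transform import Rotation as R
h,L1,o1,L2,o2,L3=.239,.549,.005,.468,-.003,.28
LO=np.array([-2.59,-.33,-1.39,.1,-1.04,.21,-2.66]);HI=np.array([2.59,1.99,1.29,2.45,4.18,1.99,2.66])
Z=lambda a:R.from_euler('z',-a);Y=lambda a:R.from_euler('y',a)
def fk(q,off=0):
    A=Z(q[0])*Y(q[1]);B=A*Z(q[2])*Y(q[3]);C=B*Z(q[4])*Y(q[5])
    p=np.array([0,0,h])+A.apply([0,0,L1])+(A*Z(q[2])).apply([o1,0,0])+B.apply([o2,0,L2])+C.apply([0,0,L3])
    return p,C*Z(q[6])*R.from_euler('z',off)
def solve(p,M,q0,off,reg=.02,w3=None):
    def f(q):
        a,b=fk(q,off);r=np.r_[(a-p)*10,(M.inv()*b).as_rotvec()*3,reg*(q-q0)]
        return r if w3 is None else np.r_[r,.5*(q[2]-w3)]
    s=least_squares(f,np.clip(q0,LO+1e-4,HI-1e-4),bounds=(LO,HI));return s.x,f(s.x)
E
python3 - <<'E'
from ik import *
from cell import bot
s=bot.observe();q=s['qpos'];M=R.from_rotvec(s['orientation'])
for o in np.arange(4)*np.pi/2:
    p,B=fk(q,o);print(o.round(2),(p-s['eef_pos']).round(4),(M.inv()*B).as_rotvec().round(3))
off=min(np.arange(4)*np.pi/2,key=lambda o:(M.inv()*fk(q,o)[1]).magnitude())
M=M*R.from_euler('z',.017)
for nm,P in (('stand',[.54,.20,.18]),('pick',[.603,.183,.07]),('lift',[.603,.183,.2]),('hang?',[.59,-.02,.135])):
    for w in (-.8,-.5,-.3,0,.3,.5,.8):
        x,r=solve(np.array(P),M,q,off,1e-4,w);print(nm,w,x.round(2),'err',np.abs(r[:3]).max().round(3)/10,np.abs(r[3:6]).max().round(3)/3)
print('local path')
q0=q;p0=s['eef_pos']
for tgt,n in (([.50,.10,.55],10),([.54,.20,.18],8),([.603,.183,.07],5)):
    for i in range(n):
        P=p0+(np.array(tgt)-p0)*(i+1)/n;q0,r=solve(P,M,q0,off,.02)
    p0=np.array(tgt);print(tgt,q0.round(2),np.abs(r[:3]).max()/10,np.abs(r[3:6]).max()/3)
E
```

```text
0.0 [0.0214 0.035  0.0041] [ 0.    -0.    -1.571]
1.57 [0.0214 0.035  0.0041] [ 0.  0. -0.]
3.14 [0.0214 0.035  0.0041] [-0.     0.     1.571]
4.71 [0.0214 0.035  0.0041] [ 0.    -0.     3.142]
stand -0.8 [ 0.11  0.37 -0.8   2.14  1.2   0.75 -1.84] err 0.0 0.0
stand -0.5 [-0.13  0.31 -0.5   2.14  1.1   0.65 -1.76] err 0.0 0.0
stand -0.3 [-0.29  0.29 -0.3   2.14  1.03  0.59 -1.71] err 0.0 0.0
stand 0 [-0.55  0.28 -0.    2.14  0.93  0.52 -1.62] err 0.0 0.0
stand 0.3 [-0.81  0.29  0.3   2.14  0.79  0.46 -1.51] err 0.0 0.0
stand 0.5 [-0.97  0.31  0.5   2.14  0.67  0.42 -1.4 ] err 0.0 0.0
stand 0.8 [-1.21  0.37  0.8   2.14  0.38  0.36 -1.13] err 0.0 0.0
pick -0.8 [ 0.15  0.67 -0.8   2.1   1.59  0.81 -2.08] err 0.0 0.0
pick -0.5 [-0.06  0.58 -0.5   2.1   1.51  0.63 -2.07] err 0.0 0.0
pick -0.3 [-0.22  0.54 -0.3   2.1   1.45  0.52 -2.05] err 0.0 0.0
pick 0 [-0.46  0.52 -0.    2.1   1.34  0.38 -2.  ] err 0.0 0.0
pick 0.3 [-0.7   0.54  0.3   2.1   1.14  0.25 -1.85] err 0.0 0.0
pick 0.5 [-0.79  0.56  0.41  2.09  0.97  0.21 -1.7 ] err 0.0008 0.007333333333333333
pick 0.8 [-0.87  0.58  0.51  2.0
[... 701 characters left out ...]
0.0 0.0
hang? 0 [-0.03  0.33 -0.03  2.21  1.23  0.21 -1.53] err 0.00030000000000000003 0.0033333333333333335
hang? 0.3 [-0.15  0.33  0.1   2.2   1.08  0.21 -1.4 ] err 0.0023 0.026
hang? 0.5 [-0.25  0.33  0.2   2.19  0.88  0.21 -1.22] err 0.0050999999999999995 0.04033333333333333
hang? 0.8 [-0.77  0.46  0.88  2.2  -1.04  0.21  0.65] err 0.0023 0.02033333333333333
local path
[0.5, 0.1, 0.55] [ 0.4  -0.21 -0.62  1.72  0.18  1.1  -0.58] 2.2270926986756034e-06 1.1031815783355759e-05
[0.54, 0.2, 0.18] [ 0.05  0.35 -0.71  2.14  1.17  0.72 -1.82] 6.025288223160397e-06 3.1292143533923345e-05
[0.603, 0.183, 0.07] [-0.01  0.59 -0.57  2.1   1.52  0.67 -2.07] 1.8761046783888347e-06 1.0013862331206122e-05
```

With the tilt azimuth off the arm's own direction, both poses keep joint 6 within range as long as q3 stays negative. I'll come down towards the bin.

Run:
```python
from h import *
plan([.50,.10,.55],.017,11,.6)
```

```text
{"linear": [[35.8, -21.0, 26.3], [35.8, -21.0, 26.3], [35.7, -21.1, 26.3], [35.7, -21.2, 26.3], [35.7, -21.2, 26.3], [35.6, -21.3, 26.3], [35.6, -21.3, 26.3], [35.6, -21.4, 26.3], [35.5, -21.4, 26.3], [35.5, -21.5, 26.3], [35.5, -21.5, 26.3]], "yaw": [0.0015, 0.0015, 0.0015, 0.0015, 0.0015, 0.0015, 0.0015, 0.0015, 0.0015, 0.0015, 0.0015], "grip": [0.6, 0.6, 0.6, 0.6, 0.6, 0.6, 0.6, 0.6, 0.6, 0.6, 0.6]}
```

>>> {"fn": "arm_command", "kwargs": {"linear": [[36,-21,26],[36,-21,26],[36,-21,26],[36,-21,26],[36,-21,26],[36,-21,26],[36,-21,26],[36,-21,26],[36,-21,26],[36,-21,26]], "yaw": [0.003,0.003,0.003,0.003,0.003,0.002,0,0,0,0], "grip": [0.6,0.6,0.6,0.6,0.6,0.6,0.6,0.6,0.6,0.6]}}

```text
time_s: 9.75
eef_pos: [0.4958, 0.064, 0.5951]
orientation: [2.139, 1.576, 0.457]
wrist_force: [1.3, -0.5, 0.7]
opening: 0.0511
grasp_force: 0.0
```

Run:
```python
from h import *
st()
plan([.54,.20,.20],0,10,.6)
```

```text
9.75 [0.4958 0.064  0.5951] q [ 0.261 -0.177 -0.527  1.608  0.218  1.215 -0.609] open 0.0511 F [ 1.3 -0.5  0.7]
x [0.295 0.955 0.004] y [ 0.809 -0.252  0.531] z [ 0.508 -0.154 -0.847]
{"linear": [[14.1, -20.8, 33.6], [14.1, -20.8, 33.6], [14.1, -20.8, 33.6], [14.1, -20.8, 33.6], [14.1, -20.8, 33.6], [14.1, -20.8, 33.6], [14.1, -20.8, 33.6], [14.1, -20.8, 33.6], [14.1, -20.8, 33.6], [14.1, -20.8, 33.6]], "yaw": [0.0, 0.0, 0.0, 0.0, 0.0, 0.0, 0.0, 0.0, 0.0, 0.0], "grip": [0.6, 0.6, 0.6, 0.6, 0.6, 0.6, 0.6, 0.6, 0.6, 0.6]}
```

>>> {"fn": "arm_command", "kwargs": {"linear": [[14,-21,34],[14,-21,34],[14,-21,34],[14,-21,34],[14,-21,34],[14,-21,34],[14,-21,34],[14,-21,34],[14,-21,34],[0,0,0]], "yaw": [0,0,0,0,0,0,0,0,0,0], "grip": [0.6,0.6,0.6,0.6,0.6,0.6,0.6,0.6,0.6,0.6]}}

```text
time_s: 10.75
eef_pos: [0.5334, 0.1838, 0.2304]
orientation: [2.141, 1.585, 0.442]
wrist_force: [0.4, -0.1, -0.7]
opening: 0.0511
grasp_force: 0.0
```

Run:
```python
from h import *
s,M=st()
f=grab('wrist','w3');P=cloud(f);m=yellow(f,P);q=P[m]
print(m.sum(),q.min(0).round(3),q.max(0).round(3),cv2.minAreaRect((q[:,:2]*1000).astype(np.float32)))
a=np.radians(-18.12);ex=np.array([np.cos(a),np.sin(a),0]);ey=np.array([-ex[1],ex[0],0])
o=np.array([.663,.163,0]);L=(q-o)@np.array([ex,ey,[0,0,1]]).T
print('bin-frame extents',L.min(0).round(4),L.max(0).round(4))
# plate upper-face points: x<-.05, z>.05
k=L[(L[:,0]<-.05)&(L[:,2]>.05)];print(len(k),k.mean(0).round(4),k.min(0).round(4),k.max(0).round(4))
# distance along plate normal (cos32,0,sin32) from model midline
n=np.array([.848,0,.53]);print(np.percentile((k-[-.0634,0,.0704])@n,[5,50,95]).round(4))
# target in tool frame
g=o-.0634*ex+[0,0,.0704];print('to grip, tool mm',(M.T@(g-s['eef_pos'])*1000).round(1))
```

```text
10.75 [0.5334 0.1838 0.2304] q [ 0.032  0.259 -0.752  2.077  0.965  0.789 -1.65 ] open 0.0511 F [ 0.4 -0.1 -0.7]
x [ 0.293  0.956 -0.004] y [ 0.816 -0.248  0.522] z [ 0.498 -0.156 -0.853]
7121 [0.58  0.056 0.01 ] [0.747 0.225 0.091] ((681.89306640625, 153.37887573242188), (112.462158203125, 205.44891357421875), 62.60115051269531)
bin-frame extents [-0.0776 -0.0753  0.01  ] [0.1133 0.0502 0.0912]
994 [-0.0704  0.0016  0.0839] [-0.0776 -0.0346  0.0567] [-0.05    0.0352  0.0912]
[-0.0032  0.0018  0.0042]
to grip, tool mm [ 19.8 -26.7 171.2]
```

View pics/w3.png

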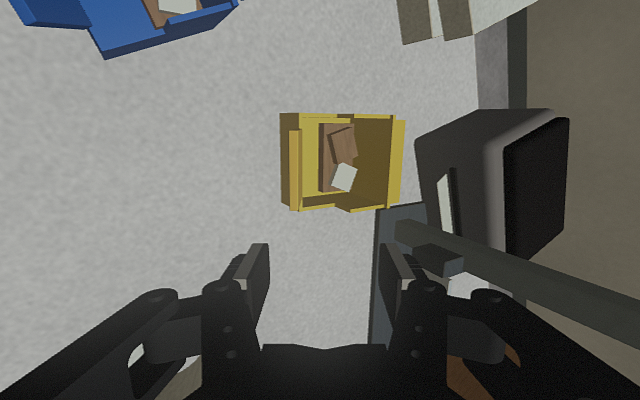

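The wrist view confirms the bin's pose: plate at (295,170), y-extents ±35 mm, nothing near it. I'll move in along the plate.

>>> {"fn": "arm_command", "kwargs": {"linear": [[10,-13,40],[10,-14,40],[0,0,40],[0,0,36],[0,0,10],[0,0,0]], "yaw": [0,0,0,0,0,0], "grip": [0.6,0.6,0.6,0.6,0.6,0.6]}}

```text
time_s: 11.4
eef_pos: [0.6052, 0.1829, 0.0823]
orientation: [2.14, 1.572, 0.455]
wrist_force: [0.3, 0.8, 0.0]
opening: 0.0513
grasp_force: 0.0
```

Run:
```python
from h import *
s,M=st()
a=np.radians(-18.12);ex=np.array([np.cos(a),np.sin(a),0])
g=np.array([.663,.163,.0704])-.0634*ex;print('to grip, tool mm',(M.T@(g-s['eef_pos'])*1000).round(1))
```

```text
11.4 [0.6052 0.1829 0.0823] q [-0.088  0.576 -0.58   2.063  1.421  0.713 -2.043] open 0.0513 F [0.3 0.8 0. ]
x [0.298 0.955 0.003] y [ 0.809 -0.254  0.531] z [ 0.507 -0.156 -0.847]
to grip, tool mm [-0.9 -8.2  8.9]
```

>>> {"fn": "arm_command", "kwargs": {"linear": [[-1,-8,8],[0,0,0],[0,0,0],[0,0,0],[0,0,0],[0,0,0]], "yaw": [0,0,0,0,0,0], "grip": [0.6,0.3,0,0,0,0], "grip_force": 70}}

```text
time_s: 12.0
eef_pos: [0.6024, 0.1839, 0.0724]
orientation: [2.139, 1.573, 0.459]
wrist_force: [-1.9, -1.0, 8.9]
opening: 0.007
grasp_force: 69.1
```

Run:
```python
from h import *
s,M=st()
import pickle
D=pickle.load(open('d0.pkl','rb'))
# red bin & rail in world from scene cloud: back face line, red extents
f=D['scene'];P=cloud(f);hsv=cv2.cvtColor(f['frame'],cv2.COLOR_BGR2HSV)
m=((hsv[...,0]<8)|(hsv[...,0]>172))&(hsv[...,1]>140)&(P[...,2]>.03)&(P[...,2]<.2)&(P[...,0]>.45)&(P[...,0]<.75)&(P[...,1]>-.4)&(P[...,1]<.05)
q=P[m];a=np.radians(-18.15);ex=np.array([np.cos(a),np.sin(a)]);ey=np.array([-ex[1],ex[0]])
print('red along ey',np.percentile(q[:,:2]@ey,[0.5,1,50,99,99.5]).round(4),'along ex',np.percentile(q[:,:2]@ex,[1,99]).round(4),len(q))
b=np.array([.7152-.3278*.1,-.1]);print('rail back along ex',b@ex)
for n in ('top','scene'):
    f=D[n];P=cloud(f);hsv=cv2.cvtColor(f['frame'],cv2.COLOR_BGR2HSV)
    mb=(hsv[...,0]>100)&(hsv[...,0]<130)&(hsv[...,1]>140)&(P[...,2]>.345)&(P[...,2]<.38)&(P[...,0]<.75)&(P[...,0]>.35)&(P[...,1]<.03)&(P[...,1]>-.5)
    q=P[mb];print(n,'lamp ex',np.percentile(q[:,:2]@ex,[.5,99.5]).round(4),'ey',np.percentile(q[:,:2]@ey,[.5,99.5]).round(4))
```

```text
12.0 [0.6024 0.1839 0.0724] q [-0.097  0.591 -0.575  2.073  1.458  0.712 -2.085] open 0.007 F [-1.9 -1.   8.9]
x [0.297 0.955 0.004] y [ 0.808 -0.254  0.532] z [ 0.509 -0.154 -0.846]
red along ey [-0.1016 -0.1009 -0.0546 -0.0068 -0.0062] along ex [0.5695 0.6878] 847
rail back along ex 0.679616262675265
top lamp ex [0.528  0.6025] ey [-0.2065  0.1766]
scene lamp ex [0.5349 0.6087] ey [-0.209   0.1504]
```

Run:
```python
from ik import *
from cell import bot
s=bot.observe();q=s['qpos'];M=R.from_rotvec(s['orientation']);off=np.pi/2
e=s['eef_pos']-fk(q,off)[0];print('model err',e.round(3))
EX=np.array([.9502,-.3115,0]);EY=np.array([.3115,.9502,0])
def W(a,b,z):return EX*a+EY*b+[0,0,z]
for P in (W(.5607,.081,.155),W(.5607,.081,.13),W(.5607,.1,.13)):
    for w in (-1.2,-.9,-.6,-.3,0):
        x,r=solve(P-e,M,q,off,1e-4,w);el=(Z(x[0])*Y(x[1])).apply([0,0,L1])+[0,0,h]
        print(P.round(3),w,x.round(2),'err',np.abs(r[:3]).max().round(3)/10,np.abs(r[3:6]).max().round(3)/3,'elbow',el.round(2))
print('local path');q0=q;p0=s['eef_pos']
for tgt,n in ((W(.515,.362,.17),4),(W(.51,.10,.17),8),(W(.5607,.081,.155),4),(W(.5607,.081,.13),3)):
    for i in range(n):
        P=p0+(tgt-p0)*(i+1)/n;q0,r=solve(P-e,M,q0,off,.02)
    p0=tgt;print(tgt.round(3),q0.round(2),np.abs(r[:3]).max()/10,np.abs(r[3:6]).max()/3)
```

```text
model err [ 0.012 -0.044 -0.006]
[ 0.558 -0.098  0.155] -1.2 [ 1.    0.47 -1.2   2.29  1.49  0.6  -1.62] err 0.0 0.0 elbow [ 0.13 -0.21  0.73]
[ 0.558 -0.098  0.155] -0.9 [ 0.8   0.33 -0.9   2.29  1.4   0.42 -1.58] err 0.0 0.0 elbow [ 0.12 -0.13  0.76]
[ 0.558 -0.098  0.155] -0.6 [ 0.55  0.26 -0.6   2.29  1.31  0.31 -1.51] err 0.0 0.0 elbow [ 0.12 -0.07  0.77]
[ 0.558 -0.098  0.155] -0.3 [ 0.29  0.23 -0.3   2.29  1.2   0.23 -1.41] err 0.0 0.0 elbow [ 0.12 -0.04  0.77]
[ 0.558 -0.098  0.155] 0 [ 0.09  0.22 -0.09  2.28  1.05  0.21 -1.29] err 0.0013 0.015666666666666666 elbow [ 0.12 -0.01  0.77]
[ 0.558 -0.098  0.13 ] -1.2 [ 0.98  0.55 -1.2   2.31  1.62  0.67 -1.73] err 0.0 0.0 elbow [ 0.16 -0.24  0.71]
[ 0.558 -0.098  0.13 ] -0.9 [ 0.78  0.39 -0.9   2.31  1.58  0.46 -1.74] err 0.0 0.0 elbow [ 0.15 -0.15  0.75]
[ 0.558 -0.098  0.13 ] -0.6 [ 0.54  0.32 -0.6   2.31  1.54  0.32 -1.74] err 0.0 0.0 elbow [ 0.15 -0.09  0.76]
[ 0.558 -0.098  0.13 ] -0.3 [ 0.29  0.28 -0.3   2.31  1.5   0.23 -1.72] err 0.0 0.0 elbow [ 0.15 -0.04  0.77]
[ 0.558 -0.098  0.13 ] 0 [ 0.13  0.27 -0.14  2.31  1.47  0.2
[... 400 characters left out ...]
0.08  0.76]
[ 0.564 -0.08   0.13 ] -0.3 [ 0.24  0.29 -0.3   2.3   1.47  0.25 -1.73] err 0.0 0.0 elbow [ 0.15 -0.04  0.77]
[ 0.564 -0.08   0.13 ] 0 [ 0.05  0.28 -0.09  2.29  1.42  0.21 -1.69] err 0.001 0.011999999999999999 elbow [ 0.15 -0.01  0.77]
local path
[0.602 0.184 0.17 ] [-0.    0.44 -0.68  2.02  1.18  0.76 -1.79] 2.061533515562708e-06 1.1780752289766537e-05
[ 0.516 -0.064  0.17 ] [ 0.45  0.15 -0.56  2.36  1.17  0.3  -1.47] 4.523171946713145e-06 2.138582863292515e-05
[ 0.558 -0.098  0.155] [ 0.47  0.25 -0.5   2.29  1.28  0.28 -1.48] 9.676096764665854e-07 4.327314718308764e-06
[ 0.558 -0.098  0.13 ] [ 0.42  0.3  -0.45  2.31  1.53  0.27 -1.73] 7.151212934902729e-06 4.364787217243433e-05
```

>>> {"fn": "arm_command", "kwargs": {"linear": [[0,8,-13],[0,15,-24],[0,16,-25],[0,13,-21],[0,0,0]], "yaw": [0,0,0,0,0], "grip": [0,0,0,0,0]}}

```text
time_s: 12.5
eef_pos: [0.6026, 0.1844, 0.1719]
orientation: [2.139, 1.573, 0.463]
wrist_force: [-1.5, 0.3, -2.8]
opening: 0.007
grasp_force: 68.7
```

Run:
```python
from h import *
s,M=st()
for n in ('wrist','scene'):
    f=grab(n,n+'_lift');P=cloud(f);hsv=cv2.cvtColor(f['frame'],cv2.COLOR_BGR2HSV)
    EX=np.array([.9502,-.3115,0]);EY=np.array([.3115,.9502,0])
    m=(hsv[...,0]>18)&(hsv[...,0]<36)&(hsv[...,1]>100)
    L=(P-s['eef_pos'])@np.array([EX,EY,[0,0,1]]).T
    m&=(abs(L)<[.14,.07,.1]).all(-1);q=L[m]
    print(n,len(q),q.min(0).round(4),q.max(0).round(4))
    r=q[(q[:,0]>.095)&(q[:,2]>-.03)];print('rear',len(r),r.min(0).round(4),r.max(0).round(4),np.percentile(r[:,2],[50,80,95]).round(4))
    t=r[r[:,2]>np.percentile(r[:,2],60)]
    print('top z vs ey slope',np.polyfit(t[:,1],t[:,2],1).round(4), cv2.minAreaRect((q[:,:2]*1000).astype(np.float32)))
    if n=='wrist':np.save('lift.npy',q)
    else: cv2.imwrite('pics/c_lift.png',cv2.resize(f['frame'][165:295,245:445],None,fx=4,fy=4,interpolation=cv2.INTER_CUBIC))
```

```text
12.5 [0.6026 0.1844 0.1719] q [-0.017  0.434 -0.661  2.014  1.171  0.75  -1.78 ] open 0.007 F [-1.5  0.3 -2.8]
x [0.296 0.955 0.008] y [ 0.807 -0.254  0.533] z [ 0.511 -0.152 -0.846]
wrist 25911 [-0.0611 -0.0508 -0.0719] [0.1267 0.0502 0.0933]
rear 10523 [ 0.095  -0.0495 -0.03  ] [0.1267 0.0502 0.0089] [-0.0027  0.0076  0.0082]
top z vs ey slope [-0.006   0.0066] ((32.86319351196289, -0.5652427673339844), (187.8108673095703, 100.51416778564453), 0.4179835915565491)
scene 717 [-0.0679 -0.0452 -0.0772] [0.1311 0.0498 0.0781]
rear 194 [ 0.0961 -0.0452 -0.0184] [0.1311 0.0472 0.0085] [0.0027 0.0056 0.0072]
top z vs ey slope [-0.0012  0.0057] ((33.11973571777344, 6.500347137451172), (90.3167953491211, 199.25672912597656), 86.14781951904297)
```

View pics/wrist_lift.png

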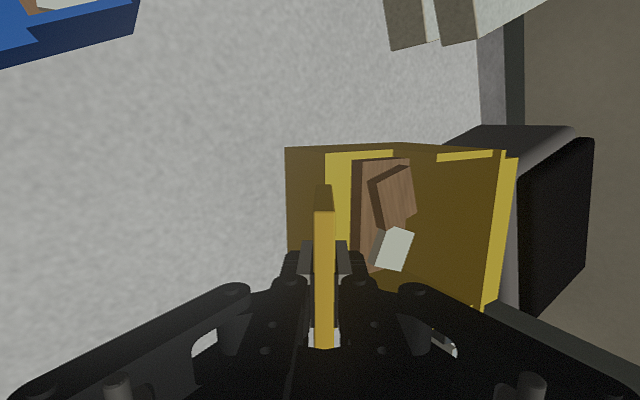

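The bin hangs level, with yaw within 0.5° of the stand's and its lip top 8 mm above the TCP. I'll carry it sideways, in front of the rail and under the lamp.

>>> {"fn": "arm_command", "kwargs": {"linear": [[-15,-1,0],[-30,-1,1],[-35,-1,1],[-40,-1,1],[-40,-1,1],[-40,-1,1],[-35,-1,1],[-27,-1,0],[-15,-1,0],[0,0,0]], "yaw": [0,0,0,0,0,0,0,0,0,0], "grip": [0,0,0,0,0,0,0,0,0,0]}}

```text
time_s: 13.6
eef_pos: [0.5117, -0.0838, 0.1552]
orientation: [2.147, 1.571, 0.446]
wrist_force: [0.2, 0.3, -2.3]
opening: 0.0072
grasp_force: 68.7
```

```bash
cat >> h.py <<'E'
EX=np.array([.9502,-.3115,0]);EY=np.array([.3115,.9502,0]);S3=np.array([EX,EY,[0,0,1.]])
def sf():
    s,M=st();print('stand-axes TCP',(S3@s['eef_pos']).round(4));return s,M
E
python3 - <<'E'
from h import *
s,M=sf();t=S3@s['eef_pos']
f=grab('scene','sc2');P=cloud(f)@S3.T;hsv=cv2.cvtColor(f['frame'],cv2.COLOR_BGR2HSV)
m=(hsv[...,0]>18)&(hsv[...,0]<36)&(hsv[...,1]>90)&(abs(P-t)<[.145,.07,.1]).all(-1)
q=P[m]-t;print(len(q),q.min(0).round(4),q.max(0).round(4))
v,u=np.where(m);print('px',u.min(),u.max(),v.min(),v.max())
r=q[q[:,0]>.11];print('rear',len(r),np.histogram(r[:,0],np.arange(.11,.136,.002)),r[:,2].max())
# rail
m=(P[...,1]>.02)&(P[...,1]<.22)&(abs(P[...,0]-.678)<.015)&(P[...,2]>.08)&(P[...,2]<.15)&(hsv[...,1]<80)
g=P[m];print('rail',len(g));h=g[g[:,2]<.125];print('back ex median',np.median(h[:,0]),np.polyfit(h[:,1],h[:,0],1).round(4))
for a in np.arange(.02,.22,.04):
    k=g[(g[:,1]>a)&(g[:,1]<a+.04)];print(a.round(2),len(k),np.percentile(k[:,2],[90,97]).round(4) if len(k) else '',np.median(k[:,0]).round(4) if len(k) else '')
cv2.imwrite('pics/c_sc2.png',cv2.resize(f['frame'][195:295,230:390],None,fx=5,fy=5,interpolation=cv2.INTER_CUBIC))
E
```

```text
13.6 [ 0.5117 -0.0838  0.1552] q [ 0.449  0.22  -0.508  2.328  1.283  0.288 -1.523] open 0.0072 F [ 0.2  0.3 -2.3]
x [0.303 0.953 0.   ] y [ 0.811 -0.258  0.525] z [ 0.501 -0.159 -0.851]
stand-axes TCP [0.5123 0.0797 0.1552]
783 [-0.0131 -0.0505 -0.074 ] [0.1312 0.0482 0.0478]
px 291 324 206 257
rear 404 (array([ 40, 109,  66,  25,  16,  19,  15,  20,  57,  31,   6,   0,   0]), array([0.11 , 0.112, 0.114, 0.116, 0.118, 0.12 , 0.122, 0.124, 0.126,
       0.128, 0.13 , 0.132, 0.134, 0.136])) 0.01260577814840752
rail 631
back ex median 0.6800490867314968 [-0.0014  0.6802]
0.02 129 [0.1331 0.1351] 0.6799
0.06 129 [0.134  0.1362] 0.6798
0.1 128 [0.1325 0.1347] 0.6799
0.14 126 [0.1331 0.1346] 0.6799
0.18 119 [0.1331 0.1361] 0.6796
```

View pics/c_sc2.png

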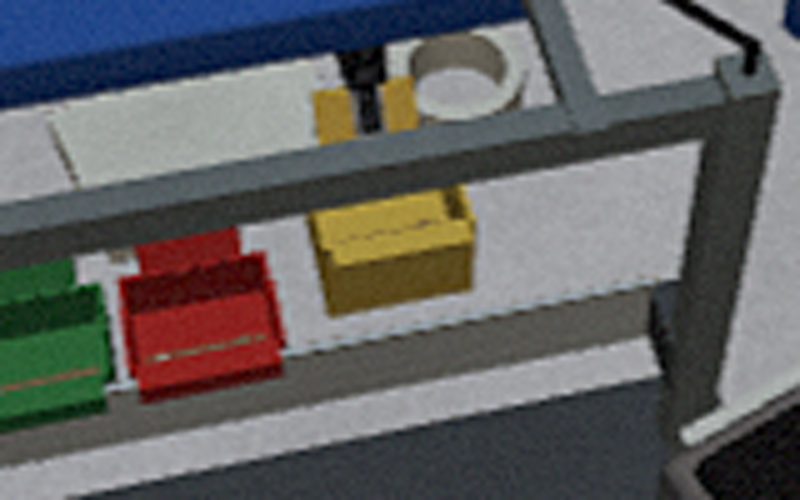

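The crop shows the bin level in front of the rail, to the left of the red bin, with its lip above the rail edge. The rail top reads z≈0.136 and its mid plane 0.677 along stand x, so the TCP should go to 0.559. I'll move forward.

>>> {"fn": "arm_command", "kwargs": {"linear": [[0,10,6],[0,15,9],[0,10,6],[0,5,3],[0,0,0]], "yaw": [0,0,0,0,0], "grip": [0,0,0,0,0]}}

```text
time_s: 14.15
eef_pos: [0.5592, -0.0921, 0.157]
orientation: [2.142, 1.579, 0.454]
wrist_force: [-2.7, 2.4, -2.1]
opening: 0.0071
grasp_force: 68.9
```

```bash
cat >> h.py <<'E'
def chk(tag):
    s,M=sf();t=S3@s['eef_pos']
    f=grab('scene',tag);P=cloud(f)@S3.T;hsv=cv2.cvtColor(f['frame'],cv2.COLOR_BGR2HSV)
    m=(hsv[...,0]>18)&(hsv[...,0]<36)&(hsv[...,1]>90)&(abs(P-t)<[.145,.07,.1]).all(-1);q=P[m]-t
    c=q[(q[:,0]>.12)];print('flange back rel',np.median(c[:,0]).round(4),'abs',(np.median(c[:,0])+t[0]).round(4),len(c),'ey',(q[:,1].min()+t[1]).round(4),(q[:,1].max()+t[1]).round(4))
    if len(c)>20:print('yaw slope',np.polyfit(c[:,1],c[:,0],1).round(4))
    k=q[(q[:,0]>.09)&(q[:,0]<.125)];print('top z',np.percentile(k[:,2],[80,95]).round(4))
    m=(P[...,1]>.02)&(P[...,1]<.22)&(abs(P[...,0]-.678)<.015)&(P[...,2]>.08)&(P[...,2]<.125)&(hsv[...,1]<80);print('rail back',np.median(P[m][:,0]).round(4))
    w=lambda d:(M.T@(S3.T@(np.array(d)/1000))*1000).round(2)
    print('tool per +10ex',w([10,0,0]),'per -10z',w([0,0,-10]),'per +10ey',w([0,10,0]))
    return f
E
python3 - <<'E'
from h import *
chk('sc3')
E
```

```text
14.15 [ 0.5592 -0.0921  0.157 ] q [ 0.465  0.29  -0.516  2.229  1.219  0.311 -1.416] open 0.0071 F [-2.7  2.4 -2.1]
x [0.295 0.956 0.004] y [ 0.812 -0.252  0.527] z [ 0.505 -0.152 -0.85 ]
stand-axes TCP [0.56   0.0867 0.157 ]
flange back rel 0.1267 abs 0.6867 147 ey 0.0365 0.1353
yaw slope [-0.0149  0.126 ]
top z [0.0074 0.0087]
rail back 0.6799
tool per +10ex [-0.18  8.5   5.27] per -10z [-0.04 -5.27  8.5 ] per +10ey [10.    0.13  0.13]
```

>>> {"fn": "arm_command", "kwargs": {"linear": [[0,-2.4,3],[0,-2.1,3.4],[0,-1.6,2.6],[0,0,0]], "yaw": [0,0,0,0], "grip": [0,0,0,0]}}

```text
time_s: 14.6
eef_pos: [0.5588, -0.093, 0.1465]
orientation: [2.141, 1.578, 0.454]
wrist_force: [-1.7, 0.3, -3.6]
opening: 0.0069
grasp_force: 68.8
```

Run:
```python
from h import *
chk('sc4')
```

```text
14.6 [ 0.5588 -0.093   0.1465] q [ 0.439  0.306 -0.488  2.24   1.31   0.301 -1.508] open 0.0069 F [-1.7  0.3 -3.6]
x [0.295 0.955 0.003] y [ 0.811 -0.252  0.528] z [ 0.505 -0.153 -0.849]
stand-axes TCP [0.56   0.0857 0.1465]
flange back rel 0.1264 abs 0.6864 142 ey 0.0353 0.1351
yaw slope [0.001  0.1259]
top z [0.0076 0.0097]
rail back 0.6802
tool per +10ex [-0.17  8.49  5.28] per -10z [-0.03 -5.28  8.49] per +10ey [10.    0.13  0.12]
```

Slot and rail line up within about 0.3 mm. I'll keep lowering slowly.

>>> {"fn": "arm_command", "kwargs": {"linear": [[0,-1.3,2.1],[0,-1.3,2.1],[0,0,0]], "yaw": [0,0,0], "grip": [0,0,0]}}

```text
time_s: 14.95
eef_pos: [0.5588, -0.0932, 0.142]
orientation: [2.141, 1.577, 0.455]
wrist_force: [-4.0, 2.3, -1.2]
opening: 0.0073
grasp_force: 69.2
```

>>> {"fn": "arm_command", "kwargs": {"linear": [[0,-1.3,2.1],[0,-1.0,1.6],[0,0,0]], "yaw": [0,0,0], "grip": [0,0,0]}}

```text
time_s: 15.25
eef_pos: [0.5588, -0.0934, 0.1378]
orientation: [2.141, 1.576, 0.454]
wrist_force: [-5.0, 2.5, -1.0]
opening: 0.0073
grasp_force: 69.4
```

The rail is pushing lightly towards the robot, so the bin's back wall is touching its front face. I'll ease back 1 mm and keep lowering.

>>> {"fn": "arm_command", "kwargs": {"linear": [[0,-0.85,-0.5],[0,-1.0,1.7],[0,0,0]], "yaw": [0,0,0], "grip": [0,0,0]}}

```text
time_s: 15.55
eef_pos: [0.5586, -0.0934, 0.1361]
orientation: [2.14, 1.576, 0.455]
wrist_force: [-1.8, 0.6, -1.9]
opening: 0.0071
grasp_force: 68.9
```

>>> {"fn": "arm_command", "kwargs": {"linear": [[0,-0.8,1.3],[0,-0.5,0.8],[0,0,0]], "yaw": [0,0,0], "grip": [0,0,0]}}

```text
time_s: 15.85
eef_pos: [0.5586, -0.0935, 0.1335]
orientation: [2.14, 1.576, 0.455]
wrist_force: [-0.5, -0.4, -3.0]
opening: 0.0072
grasp_force: 68.7
```

>>> {"fn": "arm_command", "kwargs": {"linear": [[0,-0.5,0.8],[0,0,0]], "yaw": [0,0], "grip": [0,0]}}

```text
time_s: 16.05
eef_pos: [0.5586, -0.0935, 0.1326]
orientation: [2.14, 1.576, 0.455]
wrist_force: [-0.9, 0.4, -3.5]
opening: 0.0071
grasp_force: 68.6
```

>>> {"fn": "arm_command", "kwargs": {"linear": [[0,-0.5,0.8],[0,0,0]], "yaw": [0,0], "grip": [0,0]}}

```text
time_s: 16.25
eef_pos: [0.5585, -0.0934, 0.1317]
orientation: [2.14, 1.576, 0.455]
wrist_force: [-0.2, -0.4, -2.4]
opening: 0.007
grasp_force: 68.6
```

>>> {"fn": "arm_command", "kwargs": {"linear": [[0,-0.5,0.8],[0,0,0]], "yaw": [0,0], "grip": [0,0]}}

```text
time_s: 16.45
eef_pos: [0.5586, -0.0933, 0.1309]
orientation: [2.14, 1.576, 0.455]
wrist_force: [-1.3, -0.3, -0.9]
opening: 0.0075
grasp_force: 68.8
```

The vertical load is starting to come off at z≈0.131. I'll go on in half-millimetre steps.

>>> {"fn": "arm_command", "kwargs": {"linear": [[0,-0.3,0.5],[0,0,0]], "yaw": [0,0], "grip": [0,0]}}

```text
time_s: 16.65
eef_pos: [0.5586, -0.0932, 0.1305]
orientation: [2.14, 1.575, 0.455]
wrist_force: [-2.0, 0.4, 0.2]
opening: 0.0073
grasp_force: 69.4
```

>>> {"fn": "arm_command", "kwargs": {"linear": [[0,-0.3,0.5],[0,0,0]], "yaw": [0,0], "grip": [0,0]}}

```text
time_s: 16.85
eef_pos: [0.5586, -0.0929, 0.1302]
orientation: [2.14, 1.575, 0.456]
wrist_force: [-5.6, 2.1, 5.3]
opening: 0.0074
grasp_force: 70.1
```

Run:
```python
from h import *
f=chk('sc5');print(bot.observe()['ft_torque'])
cv2.imwrite('pics/c_sc5.png',cv2.resize(f['frame'][195:295,230:390],None,fx=5,fy=5,interpolation=cv2.INTER_CUBIC))
```

```text
16.85 [ 0.5586 -0.0929  0.1302] q [ 0.412  0.335 -0.461  2.255  1.47   0.296 -1.669] open 0.0074 F [-5.6  2.1  5.3]
x [0.296 0.955 0.003] y [ 0.809 -0.253  0.53 ] z [ 0.507 -0.154 -0.848]
stand-axes TCP [0.5597 0.0857 0.1302]
flange back rel 0.1269 abs 0.6867 137 ey 0.0351 0.1353
yaw slope [-0.0031  0.1264]
top z [0.0088 0.0105]
rail back 0.6801
tool per +10ex [-0.16  8.48  5.3 ] per -10z [-0.03 -5.3   8.48] per +10ey [10.    0.12  0.11]
[ 0.30692238  0.63820229 -0.23031674]
```

View pics/c_sc5.png

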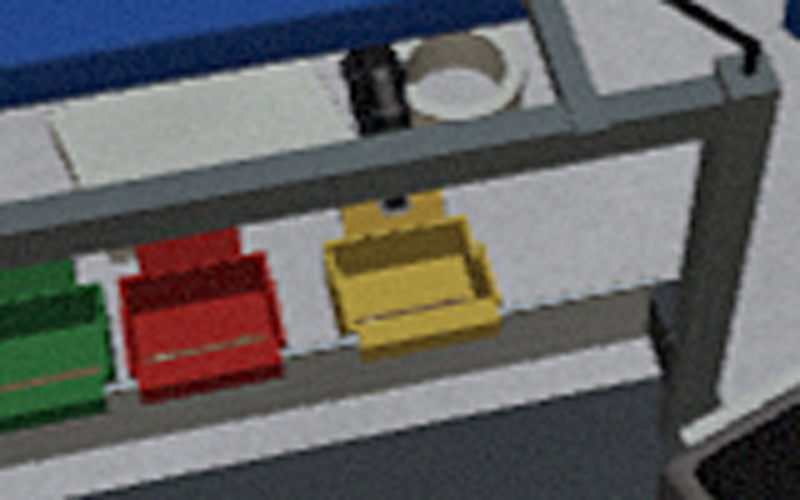

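The crop shows the lip over the rail and the bin level with the red one. The vertical force went from -3 N to +5 N, so the lip is bearing on the rail. I'll let go gently and back out along the tool axis.

>>> {"fn": "arm_command", "kwargs": {"linear": [[0,0,0],[0,0,0],[0,0,0],[0,0,0]], "yaw": [0,0,0,0], "grip": [0.14,0.18,0.28,0.36], "grip_force": 20}}

```text
time_s: 17.3
eef_pos: [0.5586, -0.0935, 0.1297]
orientation: [2.14, 1.575, 0.455]
wrist_force: [-1.1, -0.2, -0.1]
opening: 0.0309
grasp_force: 0.0
```

Run:
```python
from h import *
chk('sc6')
```

```text
17.3 [ 0.5586 -0.0935  0.1297] q [ 0.412  0.336 -0.46   2.255  1.47   0.296 -1.668] open 0.0309 F [-1.1 -0.2 -0.1]
x [0.296 0.955 0.003] y [ 0.81  -0.253  0.53 ] z [ 0.506 -0.155 -0.848]
stand-axes TCP [0.56   0.0852 0.1297]
flange back rel 0.124 abs 0.684 115 ey 0.0359 0.1353
yaw slope [-0.0009  0.1237]
top z [0.0091 0.0104]
rail back 0.68
tool per +10ex [-0.16  8.48  5.29] per -10z [-0.03 -5.3   8.48] per +10ey [10.    0.12  0.11]
```

The bin hangs freely and its flange has settled against the back of the rail. I'll retract.

>>> {"fn": "arm_command", "kwargs": {"linear": [[0,0,-10],[0,0,-20],[0,0,-30],[0,0,-35],[0,0,-40],[0,-30,-25],[0,-30,-25],[0,0,0]], "yaw": [0,0,0,0,0,0,0,0], "grip": [0.36,0.36,0.36,0.36,0.36,0.36,0.36,0.36]}}

```text
time_s: 18.15
eef_pos: [0.4193, -0.0529, 0.2438]
orientation: [2.139, 1.571, 0.448]
wrist_force: [0.5, -0.7, -0.2]
opening: 0.0303
grasp_force: 0.0
```

Run:
```python
from h import *
s,M=sf();S=s
f=grab('scene','sc7');P=cloud(f)@S3.T;hsv=cv2.cvtColor(f['frame'],cv2.COLOR_BGR2HSV)
t=np.array([.56,.085,.13])
m=(hsv[...,0]>18)&(hsv[...,0]<36)&(hsv[...,1]>90)&(abs(P-t)<[.145,.07,.1]).all(-1);q=P[m]
c=q[q[:,0]>.68];print('flange',np.median(c[:,0]).round(4),'ey',q[:,1].min().round(4),q[:,1].max().round(4),'z',q[:,2].min().round(4))
cv2.imwrite('pics/c_sc7.png',cv2.resize(f['frame'][150:310,180:436],None,fx=3,fy=3,interpolation=cv2.INTER_CUBIC))
```

```text
18.15 [ 0.4193 -0.0529  0.2438] q [ 0.67  -0.155 -0.694  2.391  0.251  0.352 -0.562] open 0.0303 F [ 0.5 -0.7 -0.2]
x [ 0.3    0.954 -0.002] y [ 0.809 -0.253  0.53 ] z [ 0.505 -0.161 -0.848]
stand-axes TCP [0.4149 0.0803 0.2438]
flange 0.6839 ey 0.036 0.136 z 0.0498
```

View pics/c_sc7.png

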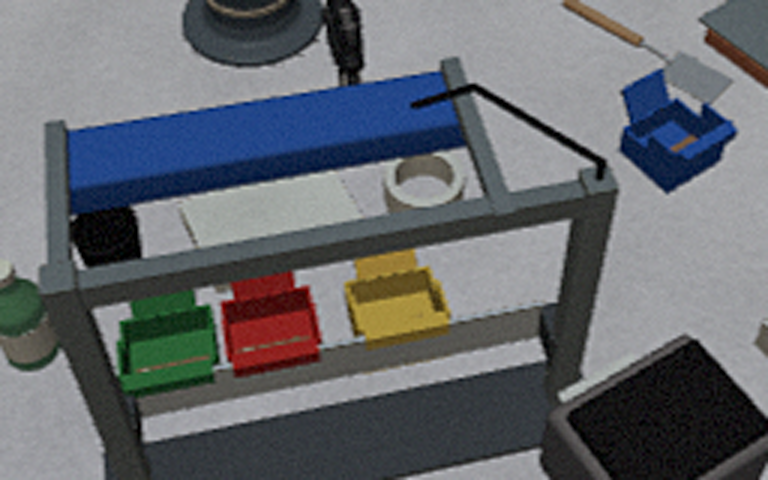

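The crop shows the yellow bin at (398,305), hung level with the red bin (270,328) and about 41 mm from it. The hand is clear in front of the lamp and everything else is where it was. I'll hand it in.

```bash
python3 -c "
from cell import ticket
print(ticket.sign_off())"
```

```text
the job is handed in; nothing more can be done
None
```

The yellow bin hangs on the rail about 41 mm left of the red bin; I felt the lip bear on the rail before letting go, the arm was clear with nothing else visibly moved, and the job was handed in at about 18 s.

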